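# Bed the porous disc into a consolidation cell base with the hand tamper

## Task

The porous disc has been left cocked on the consolidation cell's base, with one edge up on the rim. Pull the hand tamper up out of its steel cup and, using its foot, nudge the disc across into its recess and press it down evenly until it is fully home, flush with the face of the base; then stand the tamper back in its cup. Work only with the tamper: no fingers on the stone, do not hammer it, and leave the other things on the bench where they are.

Things in the scene. Friction and masses are not known exactly. Their poses are not given: they have to be found in the camera images.
- tamper: Hand tamper, one rigid straight tool 175 mm long, 130 to 210 g, standing upright in the steel cup. From below: white nylon foot, diameter 30 mm, 15 mm high, flat underside; steel shaft, diameter 12 mm, up to 95 mm; round wooden handle, diameter 24 mm, from 95 to 175 mm. Origin: centre of the foot's underside; z up along the tool. Grip the handle from above, about 140 mm over the origin.
- tool_cup: The tamper's holder: plain straight stainless steel cup, outside diameter 58 mm, wall 3 mm, 85 mm high, fixed to the bench. Origin: centre of its underside, on the bench; z up. Inner floor 5 mm above the origin, rim 85 mm above. It stands left or right of the cell base, the glass beaker on the other side.
- cell_base: Base of a consolidation cell: round aluminium plate, diameter 150 mm, 30 mm high, fixed, any way round. Origin: centre of its underside; z up. In its top is a round recess, diameter 66.5 mm, 10 mm deep. Three studs, diameter 8 mm, rise 42 mm above the top, 60 mm from the centre, at +60, 180 and -60 degrees from the base's x axis. A brass drain valve sticks out along -y to 104 mm from the centre.
- recess (a point): The centre of the recess's mouth, level with the upper face of the cell base (30 mm above the bench); axes as the cell base's.
- disc: Porous disc: pale sandy ceramic, diameter 63 mm, 10 mm thick, about 65 g, loose. Origin: centre of its underside; z out of its top. Starts cocked, 7 to 10 mm off-centre towards the base's +x, that side lying on the rim with its edge 5 mm above it, the opposite edge down on the gasket. Slid to the centre it drops level on the gasket, 4 mm proud. Home: origin 20 mm above the cell base's, top flush with the base's top.
- cutting_ring: Bystander: steel cutting ring, 71 mm diameter, 20 mm high, loose on the bench. Origin: centre of its underside.
- load_cap: Bystander: brass loading cap with a steel ball on top, 62 mm diameter, 28 mm high, loose on the bench. Origin: centre of its underside.
- jacket: Bystander: clear plastic cell jacket, an open tube 120 mm diameter, 55 mm high, loose on the bench. Origin: centre of its underside.
- wash_bottle: Bystander: white wash bottle with a bent spout, 62 mm diameter, 186 mm high, loose on the bench. Origin: centre of its underside.
- bowl: Bystander: white enamel bowl, 110 mm diameter, 45 mm high, loose on the bench. Origin: centre of its underside.
- slotted_weight: Bystander: dark steel slotted weight, 76 mm diameter, 20 mm high, loose on the bench. Origin: centre of its underside.
- beaker: Bystander: glass beaker, 72 mm diameter, 95 mm high, holding a trimming knife, a brush and a spatula that reach 185 mm above the bench; fixed. Origin: centre of its underside.
- gasket (a joint): Flat black rubber gasket (a ring, diameters 40 and 66 mm) lying in the recess under the disc. 0: standing 4 mm above the recess floor, as at the start; 0.004: pushed down level with the floor. It fits tightly: pushing it down takes about 7 N, and it stays where it is left.

How it is judged:
On the way, in this order (a step that is already met when the one before it is completed fails the run):
1. the tamper has been pulled up clear of its cup (z of tamper in the frame of tool_cup above 0.09 m), for 0.1 s.
2. the disc lies flush in its recess (z of disc in the frame of cell_base below 0.0215 m and horizontal distance between disc and recess below 0.004 m and angle between disc's own z axis and vertical below 0.04 rad), for 0.2 s.
At the end, for the whole second after the job is handed in: The porous disc lies in its recess, level (within 0.04 rad) and flush with the base's face to within 1.5 mm, within 4 mm of the recess's centre; the tamper stands, foot down, at rest in its steel cup (foot within 20 mm of the cup's centre and of its origin's height), released (all of step 2 and horizontal distance between tamper and tool_cup below 0.02 m and z of tamper in the frame of tool_cup below 0.02 m and angle between tamper's own z axis and vertical below 0.5 rad and linear speed of tamper below 0.03 m/s and linear speed of disc below 0.02 m/s); the robot touches nothing.
It fails at once if the fingers or the arm touch the porous disc (contact force between any of the fingers, the arm and disc above 0.3 N).
It fails at once if the porous disc is hammered or pressed with more than 60 N (contact force between tamper and disc above 60 N).
It fails at once if another thing on the bench is moved by more than 20 mm (distance of any of cutting_ring, load_cap, jacket, wash_bottle, bowl, slotted_weight from where it was at the start of the episode above 0.02 m).
It also fails if it takes over 53 s, if anything falls off the work surface, if the arm or the gripper's body presses on something with over 40 N, if the wrist force passes 120 N, or if a joint passes its speed limit or range.

## Robot

A 6-joint arm with a two-finger parallel gripper is mounted at the origin on the work surface. World frame = base frame: x ahead of the robot, y to its left, z up, the work surface at z = 0. Lengths are in m, angles in rad, forces in N, time in s.
With the tool pointing down it reaches from about 0.325 to 0.775 m from the base axis. Payload 5.5 kg.
Tool frame: the origin (TCP) lies at the very end of the fingers, on their centre line; the grasp point (between the pads) lies 19 mm behind it (ctrl.grip_point_offset is the distance from the TCP to the grasp point, in m); z points along the fingers, y is the direction in which the jaws open and shut (so a half turn about z gives the same grasp; the last joint's range is limited). The gripper opens to 88 mm and grips with 3 to 60 N. Pads are 20 mm wide; open, the fingers measure 115 mm over their backs; the gripper's body (75 mm by 178 mm) begins 61 mm behind the grasp point.
Start: joints at [-1.207, 0.091, 1.231, -0, 1.82, -0.057], TCP at [0.245, -0.548, 0.223] pointing down, gripper open.
Joint ranges: [-2.87, 2.87], [-0.86, 2.18], [0.17, 2.46], [-1.51, 4.65], [0.06, 2.69], [-2.65, 2.65]. Speed limits (rad/s): [2.57, 2.57, 3.01, 3.14, 3.14, 3.14].

## Interface

Orientations are given as a unit quaternion [x, y, z, w].
In Python, from workcell import read_state, eyes, ctrl gives the robot as it stands. The module is installed in compiled form; this text tells all that it offers.
- The arm moves only by the tool send_rows, never from a script. Its argument "series" is a list that holds one entry, the list of rows, each a list of 7 numbers: the shift along the tool's x, y, z normalised to -1 to 1, where 1 is 400 mm, then the turn, a rotation vector about the tool's x, y, z normalised to -1 to 1, where 1 is 2 rad, then the opening, from -1 (shut) to 1 (fully open), so that 0 is half open. A call has 1 to 20 rows; each row is the pose to reach, as a shift and turn from the pose measured when the call began, along the tool's axes at that moment; what a row does not reach only later rows make up. A row lasts 1/12 s, in which the tool goes at most 41.7 mm and 7.16 degrees, less where a joint would pass 70% of its speed; a pose out of reach is approached as far as the arm can. A call with a number of a shift or a turn outside -1 to 1 is refused whole. A call with a gripper value outside its range is refused whole. The fingers move at their own pace and stop on an object; the grip force is fixed at half the most. Time passes only in rows, so rows that repeat a pose let the fingers close. It gives the time, the measured TCP pose, the force and the opening at its end, in the units of the state.
- read_state(): the state, without advancing time (a new reading comes with each control period).
- eyes.grab_frame(name): name is "scene" or "top" or "wrist"; returns a dict with "color" (480x640x3 uint8, red, green, blue), "fx", "fy", "cx", "cy" (pixels), "D" ([k1, k2, p1, p2, k3] as OpenCV has them; the pictures are not rectified), "T" (4x4, takes a point from camera to world coordinates). Camera axes: x right, y up, looking along -z (the intrinsics and any distortion apply to the point x, -y, -z); pixel columns grow to the right and rows downward; lengths in m; the calibration is good to about 2 mm. A picture is of the moment at which its call begins. There is no depth.
- ctrl.hand_in(): hands the job in, once; it reports no verdict.
The state is a dict: "time_s": time; "joint_positions": joint angles; "dq": joint speeds; "effort": joint torques, N m; "tool_pos": TCP position; "tool_rot": TCP orientation; "ft_force": force on the tool from outside, world axes, zero at the start; "ft_torque": the same for the moment, N m; "grip_width": opening from 0.0 (shut) to 1.0 (fully open).
Only numpy, scipy, OpenCV 4.12 (cv2) and the standard library are available. Lean on these libraries where they do the work, as an engineer would, in place of code of your own. Each camera call takes 0.05 s, during which the arm holds its last target. There are 200 camera calls.

## Working session

There is one attempt and no reset: what is moved stays moved. The work goes in short steps, Python scripts to look and compute and a tool call to move; the robot and the scene stay as the last step left them, time stands still between calls to the robot, and variables do not carry over. Pictures are saved under pics/ and viewed, about 8 in all and at most 12, crops included, and the job is handed in when it is done.

Besides the shell and the picture viewer there is one more tool, called after "Emit:" as a command line: name --argument value ..., lists and objects as JSON in quotes. send_rows: Moves the arm, as the interface text tells. Scaled input: -1 to 1 covers 400 mm each way for a shift and 2 rad each way for a turn. Its arguments: {"type":"object","properties":{"series":{"type":"array","items":{"type":"array","items":{"type":"array","items":{"type":"number"}}}}},"required":["series"]}

```bash
mkdir -p pics
cat > h.py <<'E'
import numpy as np, cv2
from workcell import read_state, eyes, ctrl
from scipy.spatial.transform import Rotation as R
def grab(n):
    f=eyes.grab_frame(n); np.savez('%s.npz'%n,**{k:np.asarray(v) for k,v in f.items()}); return f
def load(n): return dict(np.load('%s.npz'%n))
def K(f): return np.array([[float(f['fx']),0,float(f['cx'])],[0,float(f['fy']),float(f['cy'])],[0,0,1]])
def px2w(f,u,v,z):
    p=cv2.undistortPoints(np.array([[[u,v]]],float),K(f),np.array(f['D'],float))[0,0]
    T=np.array(f['T']); d=T[:3,:3]@np.array([p[0],-p[1],-1]); o=T[:3,3]
    return o+d*(z-o[2])/d[2]
def w2px(f,P):
    T=np.array(f['T']); c=(np.atleast_2d(P)-T[:3,3])@T[:3,:3]; c=c*[1,-1,-1]
    return cv2.projectPoints(c,np.zeros(3),np.zeros(3),K(f),np.array(f['D'],float))[0][:,0]
def save(f,name,crop=None,s=1):
    im=np.array(f['color'])[:,:,::-1]
    if crop: x0,y0,x1,y1=crop; im=im[y0:y1,x0:x1]
    cv2.imwrite('pics/'+name,cv2.resize(im,None,fx=s,fy=s,interpolation=cv2.INTER_CUBIC))
E
python3 - <<'E'
from h import *
print(read_state())
for n in ['top','scene']:
    f=grab(n); save(f,n+'0.png'); print(np.array(f['T']).round(3).tolist(),f['fx'],f['D'])
a=cv2.imread('pics/top0.png');b=cv2.imread('pics/scene0.png')
E
```

```text
{'time_s': 0.0, 'joint_positions': array([-1.20670667e+00,  9.18205490e-02,  1.23182994e+00,  2.55384015e-05,
        1.81979530e+00, -5.67215219e-02]), 'dq': array([-0.00104245,  0.00090929,  0.00095352,  0.00093686, -0.00106837,
        0.00060441]), 'effort': array([ 8.74584584e-04, -4.46443498e+01, -4.06443393e+01,  7.01183430e-02,
        2.92611000e-02, -1.52155922e-04]), 'tool_pos': array([ 0.24499419, -0.5473924 ,  0.22156141]), 'tool_rot': array([ 9.77945211e-01,  2.08859536e-01, -1.29605973e-04, -9.17539163e-04]), 'ft_force': array([ 0.2508184 , -0.29409747,  0.15152718]), 'ft_torque': array([0.02050075, 0.01055005, 0.03528038]), 'grip_width': 1.0014793884004505}
[[-0.01, 0.992, -0.123, 0.423], [-1.0, -0.01, 0.003, 0.039], [0.002, 0.123, 0.992, 1.426], [0.0, 0.0, 0.0, 1.0]] 603.7024458363472 [-0.19830568  0.          0.          0.          0.        ]
[[0.134, -0.513, 0.848, 1.576], [0.991, 0.071, -0.114, -0.074], [-0.001, 0.855, 0.518, 0.674], [0.0, 0.0, 0.0, 1.0]] 532.5872754292066 [-0.1439212  0.         0.         0.         0.       ]
```

View pics/top0.png

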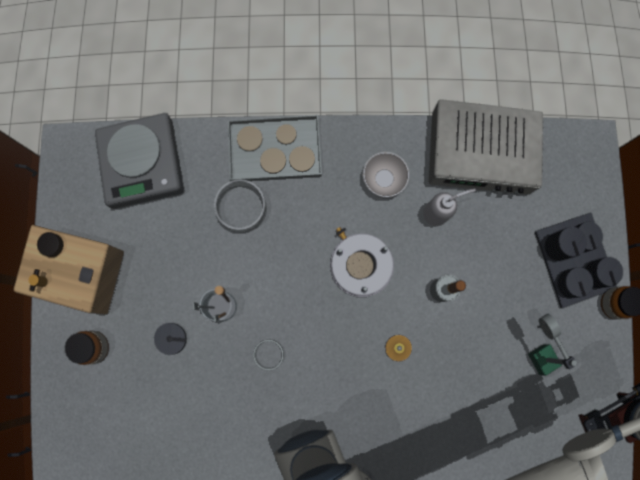

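View pics/scene0.png

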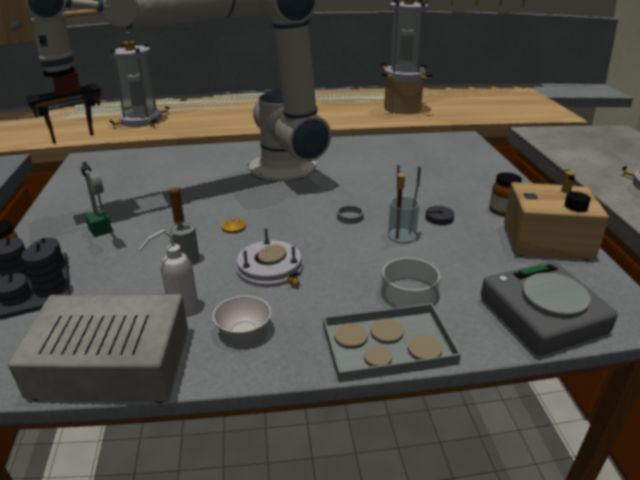

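The top view shows the cell base at about (362,265) px and the cup with the tamper at about (448,289). The drain valve is at (341,232) and the disc at about (360,265). The scene view agrees. Next I'll enlarge the base and cup.

Run:
```python
from h import *
f=load('top'); save(f,'crop1.png',(320,215,480,315),5)
for n,u,v,z in [('base',362,265,.03),('cup',446,289,.085),('handletop',460,286,.17),('valve',341,232,.015),('disc',360,265,.035),('bottle',445,205,.1),('cap',399,348,.02),('bowl',386,175,.045)]: print(n,px2w(f,u,v,z).round(4))
```

```text
base [ 0.5695 -0.0668  0.03  ]
cup [ 0.5075 -0.251   0.085 ]
handletop [ 0.508 -0.263  0.17 ]
valve [ 0.6502 -0.0196  0.015 ]
disc [ 0.5691 -0.0618  0.035 ]
bottle [ 0.6964 -0.2526  0.1   ]
cap [ 0.3757 -0.1505  0.02  ]
bowl [ 0.7806 -0.1268  0.045 ]
```

View pics/crop1.png

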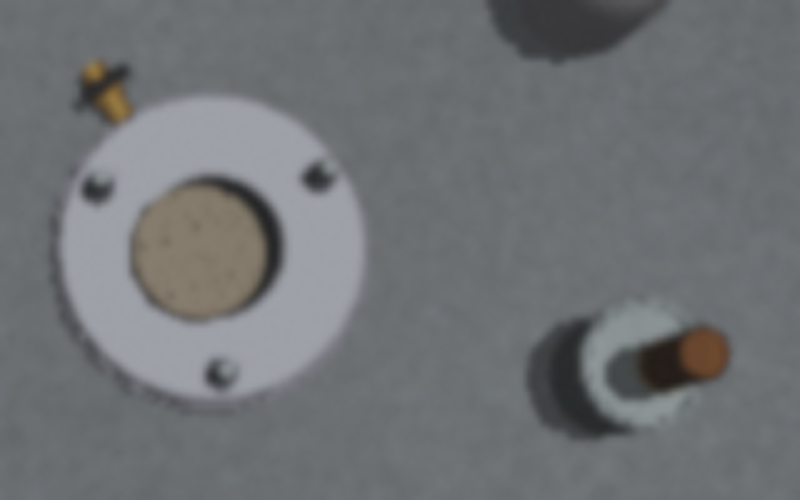

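Run:
```python
from h import *
f=load('top')
for n,u,v,z in [('base',362.4,264.4,.03),('cup',448.4,288,.085),('handletop',460.6,285.6,.18)]: print(n,px2w(f,u,v,z).round(4))
```

```text
base [ 0.5709 -0.0677  0.03  ]
cup [ 0.5096 -0.2566  0.085 ]
handletop [ 0.5081 -0.2619  0.18  ]
```

Emit:
send_rows --series '[[[0,0,-0.15,0,0,0,1],[0.05,0,-0.2,0,0,0.05,1],[0.2,-0.08,-0.2,0,0,0.1,1],[0.4,-0.16,-0.2,0,0,0.15,1],[0.6,-0.25,-0.2,0,0,0.21,1],[0.8,-0.34,-0.2,0,0,0.21,1],[0.89,-0.384,-0.15,0,0,0.21,1],[0.89,-0.384,-0.1,0,0,0.21,1],[0.89,-0.384,-0.1,0,0,0.21,1],[0.89,-0.384,-0.1,0,0,0.21,1],[0.89,-0.384,-0.1,0,0,0.21,1],[0.89,-0.384,-0.1,0,0,0.21,1],[0.89,-0.384,-0.1,0,0,0.21,1],[0.89,-0.384,-0.1,0,0,0.21,1]]]'

```text
time_s: 1.27
tool_pos: [0.507, -0.262, 0.2616]
tool_rot: [1.0, 0.001, -0.001, -0.001]
ft_force: [-0.9, 0.0, 0.3]
grip_width: 0.999
```

Run:
```python
from h import *
f=grab('wrist'); save(f,'w1.png')
print(np.array(f['T']).round(3).tolist(),f['fx'])
print(w2px(f,[[.5081,-.2619,.18],[.5096,-.2566,.085],[.5709,-.0677,.03]]))
```

```text
[[0.001, 0.952, 0.306, 0.592], [-1.0, 0.001, -0.002, -0.261], [-0.002, -0.306, 0.952, 0.423], [0.0, 0.0, 0.0, 1.0]] 421.4135469212686
[[318.21621088 249.14402949]
 [311.58746822 209.93830869]
 [101.34918878 128.22295365]]
```

View pics/w1.png

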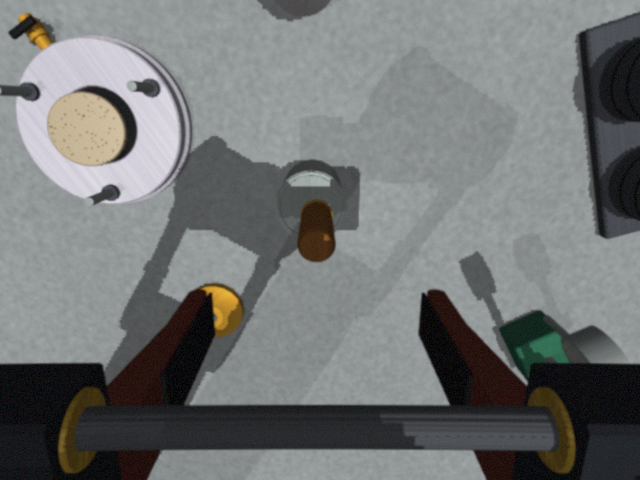

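Run:
```python
from h import *
f=load('wrist')
for u,v,z in [(317,243,.18),(311,201,.085),(102,120,.03)]: print(px2w(f,u,v,z).round(4))
save(f,'w1c.png',(0,0,200,220),3)
print(read_state()['tool_pos'])
```

```text
[ 0.512  -0.2612  0.18  ]
[ 0.5171 -0.2561  0.085 ]
[ 0.578  -0.0694  0.03  ]
[ 0.50671607 -0.26266074  0.2621127 ]
```

View pics/w1c.png

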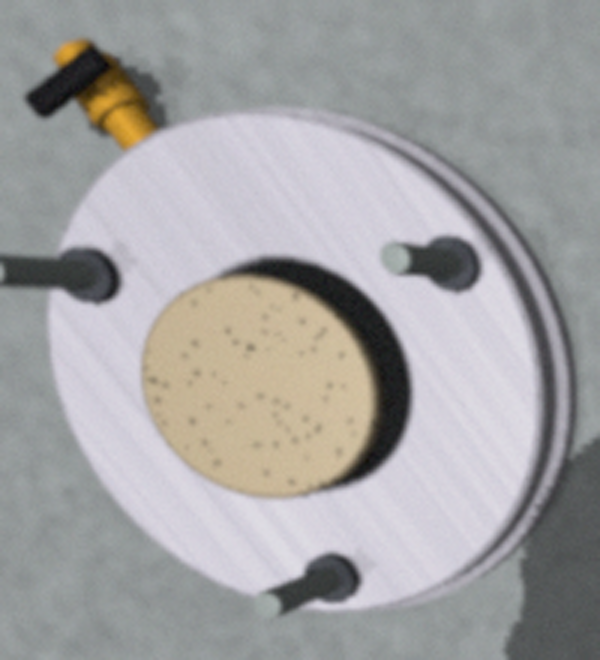

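Run:
```python
from h import *
f=load('wrist')
P=np.array([px2w(f,u/3,v/3,.03) for u,v in [(94,275),(456,263),(338,578)]]); c=P.mean(0); print(c.round(4))
for p in P: d=p-c; print(np.hypot(*d[:2]).round(4),np.degrees(np.arctan2(d[1],d[0])).round(1))
t=load('top'); print(w2px(t,P), w2px(t,[c]))
s=load('scene'); print(w2px(s,P),w2px(s,[c]))
save(s,'s1c.png',(150,180,330,290),4)
```

```text
[ 0.5729 -0.0662  0.03  ]
0.0604 62.3
0.0602 -57.5
0.0605 -177.5
[[338.60546154 251.84154833]
 [383.11490403 249.55782727]
 [363.34410942 289.4588199 ]] [[361.71998625 263.55806075]]
[[293.73628221 261.10485788]
 [246.07053264 265.74755294]
 [266.48652423 242.09928624]] [[268.78422447 256.00948497]]
```

View pics/s1c.png

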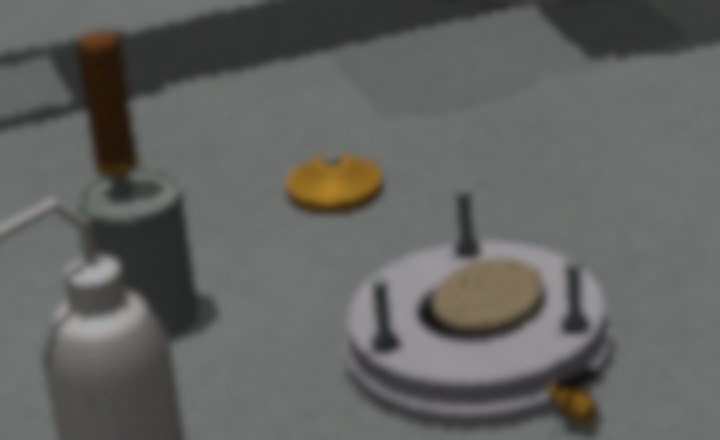

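Emit:
send_rows --series '[[[0.008,0,0.1,0,0,0,1],[0.008,0,0.2,0,0,0,1],[0.008,0,0.3,0,0,0,1],[0.008,0,0.34,0,0,0,1],[0.008,0,0.34,0,0,0,1],[0.008,0,0.34,0,0,0,1]]]'

```text
time_s: 1.82
tool_pos: [0.5088, -0.2637, 0.1261]
tool_rot: [1.0, -0.001, -0.001, -0.001]
ft_force: [-0.4, 0.3, 1.1]
grip_width: 1.001
```

Emit:
send_rows --series '[[[0.004,-0.005,0,0,0,0,-1],[0.004,-0.005,0,0,0,0,-1],[0.004,-0.005,0,0,0,0,-1],[0.004,-0.005,0,0,0,0,-1],[0.004,-0.005,0,0,0,0,-1],[0.004,-0.005,0,0,0,0,-1],[0.004,-0.005,0,0,0,0,-1],[0.004,-0.005,0,0,0,0,-1]]]'

```text
time_s: 2.48
tool_pos: [0.5104, -0.2617, 0.1261]
tool_rot: [1.0, -0.001, -0.001, -0.001]
ft_force: [0.4, -0.2, -0.1]
grip_width: 0.429
```

Emit:
send_rows --series '[[[0,0,0,0,0,0,-1],[0,0,0,0,0,0,-1],[0,0,0,0,0,0,-1],[0,0,0,0,0,0,-1],[0,0,0,0,0,0,-1],[0,0,0,0,0,0,-1],[0,0,0,0,0,0,-1]]]'

```text
time_s: 3.07
tool_pos: [0.5103, -0.2617, 0.1261]
tool_rot: [1.0, -0.001, -0.001, -0.001]
ft_force: [-0.4, 0.0, -0.5]
grip_width: 0.272
```

Emit:
send_rows --series '[[[0,0,-0.08,0,0,0,-1],[0,0,-0.16,0,0,0,-1],[0,0,-0.24,0,0,0,-1],[0,0,-0.3,0,0,0,-1],[0,0,-0.3,0,0,0,-1],[0,0,-0.3,0,0,0,-1],[0.01,-0.08,-0.3,0,0,0,-1],[0.02,-0.16,-0.3,0,0,0,-1],[0.03,-0.25,-0.28,0,0,0,-1],[0.04,-0.34,-0.26,0,0,0,-1],[0.06,-0.43,-0.24,0,0,0,-1],[0.077,-0.52,-0.22,0,0,0,-1],[0.077,-0.58,-0.19,0,0,0,-1],[0.077,-0.61,-0.19,0,0,0,-1],[0.077,-0.61,-0.19,0,0,0,-1],[0.077,-0.61,-0.19,0,0,0,-1]]]'

```text
time_s: 4.4
tool_pos: [0.5414, -0.0182, 0.2014]
tool_rot: [1.0, -0.001, -0.002, -0.0]
ft_force: [-0.2, 0.0, -1.6]
grip_width: 0.268
```

Run:
```python
from h import *
f=grab('wrist'); s=grab('scene'); st=read_state(); print(st['tool_pos'],st['ft_force'])
a=f['color'][:,:,::-1]; b=cv2.resize(np.array(s['color'])[150:300,200:360,::-1],None,fx=3.2,fy=3.2,interpolation=2)
cv2.imwrite('pics/w2.png',cv2.resize(np.hstack([cv2.resize(a,(640,480)),b[:480]]),None,fx=.69,fy=.69) if 0 else a)
p=st['tool_pos']-[0,0,.121]; print(w2px(f,[p,[.572,-.0667,.03]]))
```

```text
[ 0.54189099 -0.01937068  0.20256768] [ 0.49610151  0.67678739 -1.99419566]
[[319.75921406 231.85808476]
 [379.31878933 176.43221301]]
```

View pics/w2.png

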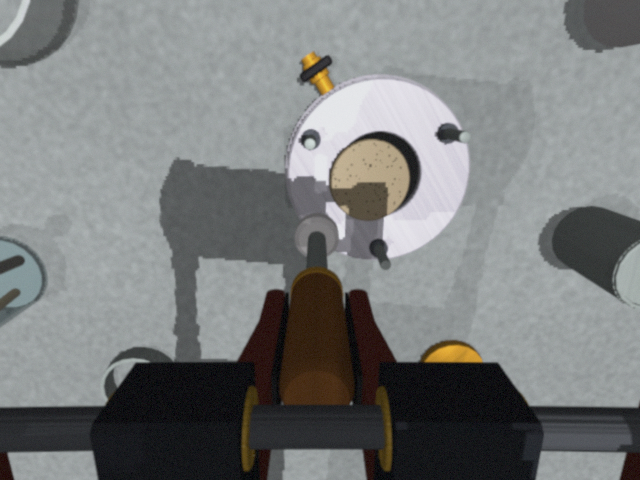

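Run:
```python
from h import *
f=load('wrist'); st=read_state(); p=st['tool_pos']
P=np.array([px2w(f,u,v,.03) for u,v in [(312,138),(446,132),(377,244)]]); c=P.mean(0); print(c.round(4))
for q in P: d=q-c; print(np.hypot(*d[:2]).round(4),np.degrees(np.arctan2(d[1],d[0])).round(1))
print(w2px(f,[p-[0,0,.121],p-[0,0,.106],p-[0,0,.026]]))
a=np.linspace(0,6.28,60); ring=lambda z:np.c_[p[0]+.015*np.cos(a),p[1]+.015*np.sin(a),0*a+p[2]-z]
q=w2px(f,np.r_[ring(.121),ring(.106)]);print(q.min(0),q.max(0))
save(f,'w2c.png',(280,60,480,270),3.8/1.4)
```

```text
[ 0.5744 -0.0656  0.03  ]
0.0587 62.3
0.0592 -58.1
0.0586 -178.4
[[319.75921406 231.85808476]
 [319.8911368  238.37526385]
 [320.90961063 288.60810311]]
[297.27993932 210.9014484 ] [342.5062715  259.56418698]
```

View pics/w2c.png

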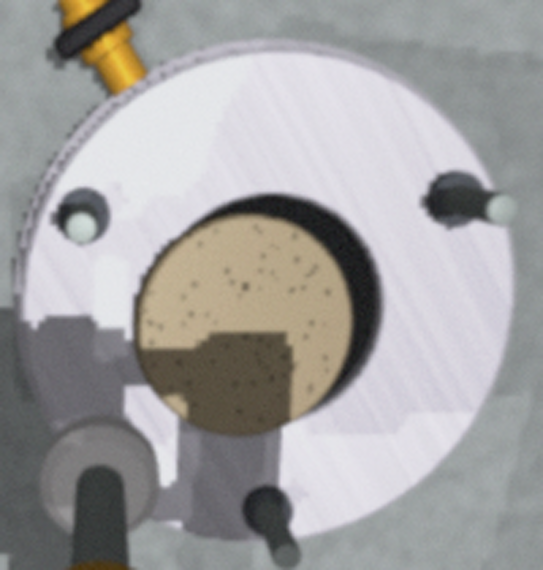

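Emit:
send_rows --series '[[[-0.003,-0.006,0,0,0,0,-1],[-0.003,-0.006,0.05,0,0,0,-1],[-0.003,-0.006,0.09,0,0,0,-1],[-0.003,-0.006,0.11,0,0,0,-1],[-0.003,-0.006,0.12,0,0,0,-1],[-0.003,-0.006,0.124,0,0,0,-1],[-0.003,-0.006,0.124,0,0,0,-1]]]'

```text
time_s: 5.08
tool_pos: [0.5408, -0.0174, 0.1534]
tool_rot: [1.0, -0.002, -0.001, -0.0]
ft_force: [0.8, -0.1, -1.4]
grip_width: 0.268
```

Emit:
send_rows --series '[[[0.0027,0.0042,0,0,0,0,-1],[0.0054,0.0084,0,0,0,0,-1],[0.008,0.0126,0,0,0,0,-1],[0.0107,0.0169,0,0,0,0,-1],[0.0134,0.0211,0,0,0,0,-1],[0.0134,0.0211,0,0,0,0,-1]]]'

```text
time_s: 5.58
tool_pos: [0.5463, -0.0262, 0.1535]
tool_rot: [1.0, -0.002, -0.001, -0.0]
ft_force: [0.3, 0.2, -1.8]
grip_width: 0.267
```

Emit:
send_rows --series '[[[0.0013,0.0021,0,0,0,0,-1],[0.0026,0.0042,0,0,0,0,-1],[0.0034,0.0053,0,0,0,0,-1],[0.0034,0.0053,0,0,0,0,-1]]]'

```text
time_s: 5.92
tool_pos: [0.5477, -0.0283, 0.1535]
tool_rot: [1.0, -0.002, -0.001, -0.0]
ft_force: [-0.9, -0.1, -1.5]
grip_width: 0.269
```

Run:
```python
from h import *
f=grab('wrist'); save(f,'w3c.png',(280,60,480,270),3.8/1.4); st=read_state(); print(st['tool_pos'],st['ft_force'])
c=np.array([.573,-.0675]); d=st['tool_pos'][:2]-c; print(np.hypot(*d),np.degrees(np.arctan2(d[1],d[0])))
```

```text
[ 0.54767887 -0.02833185  0.15349671] [ 0.48524902  0.70939515 -0.87822733]
0.04664014902720449 122.88155000613973
```

View pics/w3c.png

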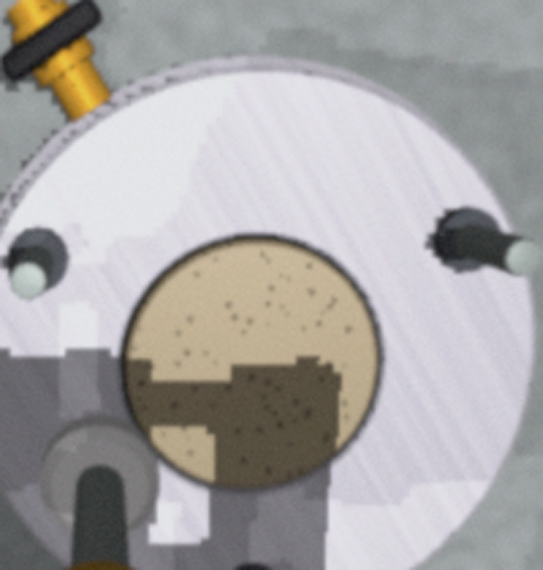

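The disc has dropped level and centred in the recess, with an even dark gap all round (disc at about (252,362) in the crop). Next I'll lift, centre the foot over it and press.

Emit:
send_rows --series '[[[-0.002,-0.003,0,0,0,0,-1],[-0.002,-0.003,-0.02,0,0,0,-1],[-0.002,-0.003,-0.04,0,0,0,-1],[0.02,0.03,-0.04,0,0,0,-1],[0.04,0.065,-0.04,0,0,0,-1],[0.063,0.098,-0.04,0,0,0,-1],[0.063,0.098,-0.025,0,0,0,-1],[0.063,0.098,-0.01,0,0,0,-1],[0.063,0.098,-0.002,0,0,0,-1],[0.063,0.098,0.002,0,0,0,-1],[0.063,0.098,0.003,0,0,0,-1],[0.063,0.098,0.004,0,0,0,-1],[0.063,0.098,0.004,0,0,0,-1]]]'

```text
time_s: 7.05
tool_pos: [0.5727, -0.0676, 0.1527]
tool_rot: [1.0, -0.002, -0.0, 0.0]
ft_force: [-1.0, -1.7, 4.0]
grip_width: 0.27
```

Emit:
send_rows --series '[[[0,0,0.002,0,0,0,-1],[0,0,0.003,0,0,0,-1],[0,0,0.004,0,0,0,-1],[0,0,0.005,0,0,0,-1],[0,0,0.005,0,0,0,-1]]]'

```text
time_s: 7.47
tool_pos: [0.5727, -0.0677, 0.151]
tool_rot: [1.0, -0.002, 0.0, 0.0]
ft_force: [-1.9, -1.8, 5.3]
grip_width: 0.272
```

Emit:
send_rows --series '[[[0,0,0.001,0,0,0,-1],[0,0,0.002,0,0,0,-1],[0,0,0.003,0,0,0,-1],[0,0,0.003,0,0,0,-1]]]'

```text
time_s: 7.8
tool_pos: [0.5728, -0.0676, 0.151]
tool_rot: [1.0, -0.002, 0.001, 0.0]
ft_force: [-2.0, -1.5, 7.8]
grip_width: 0.269
```

Emit:
send_rows --series '[[[0,0,0.002,0,0,0,-1],[0,0,0.004,0,0,0,-1],[0,0,0.006,0,0,0,-1],[0,0,0.006,0,0,0,-1],[0,0,0.006,0,0,0,-1]]]'

```text
time_s: 8.22
tool_pos: [0.573, -0.0676, 0.1509]
tool_rot: [1.0, -0.002, 0.002, 0.0]
ft_force: [-4.0, -1.2, 12.8]
grip_width: 0.275
```

Emit:
send_rows --series '[[[0,0,0.004,0,0,0,-1],[0,0,0.006,0,0,0,-1],[0,0,0.008,0,0,0,-1],[0,0,0.008,0,0,0,-1],[0,0,0.008,0,0,0,-1]]]'

```text
time_s: 8.63
tool_pos: [0.5735, -0.0676, 0.1509]
tool_rot: [1.0, -0.002, 0.003, 0.001]
ft_force: [-4.2, -1.0, 14.8]
grip_width: 0.266
```

Emit:
send_rows --series '[[[0,0,-0.02,0,0,0,-1],[0,0,-0.08,0,0,0,-1],[0,0,-0.16,0,0,0,-1],[0,0,-0.24,0,0,0,-1],[-0.02,0.06,-0.24,0,0,0,-1],[-0.05,0.14,-0.24,0,0,0,-1],[-0.08,0.22,-0.24,0,0,0,-1],[-0.1,0.3,-0.24,0,0,0,-1],[-0.13,0.38,-0.24,0,0,0,-1],[-0.157,0.46,-0.24,0,0,0,-1],[-0.157,0.481,-0.24,0,0,0,-1],[-0.157,0.481,-0.24,0,0,0,-1],[-0.157,0.481,-0.24,0,0,0,-1]]]'

```text
time_s: 9.72
tool_pos: [0.5094, -0.2592, 0.2456]
tool_rot: [1.0, -0.002, 0.003, -0.0]
ft_force: [0.4, -0.4, -1.6]
grip_width: 0.267
```

Run:
```python
from h import *
f=grab('wrist'); t=grab('scene'); st=read_state(); print(st['tool_pos'],st['tool_rot'],st['ft_force'])
a=f['color'][60:300,0:400,::-1]; b=np.array(t['color'])[190:290,170:320,::-1]
print(w2px(f,[st['tool_pos']-[0,0,.106],st['tool_pos']-[0,0,.121]])-[0,60])
cv2.imwrite('pics/w4.png',np.vstack([cv2.resize(a,(600,360),interpolation=2),cv2.resize(b,(360,240),interpolation=2)] if 0 else [cv2.resize(a,(560,336),interpolation=2),cv2.resize(b,(560,260),interpolation=2)]))
```

```text
[ 0.50978134 -0.25820431  0.24616594] [ 9.99993856e-01 -1.40830197e-03  3.20891910e-03 -8.95638866e-05] [ 0.37811788  1.21630936 -1.51101444]
[[316.78927224 179.64027082]
 [316.81048659 173.27835086]]
```

View pics/w4.png

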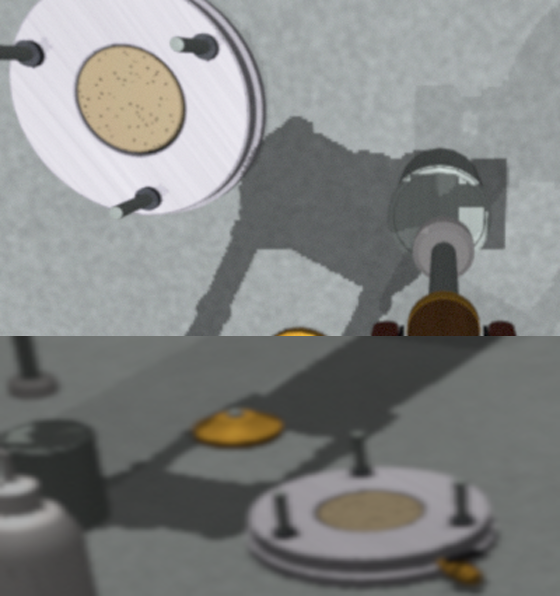

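The disc sits flush and level: disc at (131,98) and (369,510) in the picture. The foot hangs over the cup mouth. Now I'll lower and release.

Emit:
send_rows --series '[[[0.003,0,0.05,0,0,0,-1],[0.003,0,0.12,0,0,0,-1],[0.003,0,0.19,0,0,0,-1],[0.003,0,0.25,0,0,0,-1],[0.003,0,0.28,0,0,0,-1],[0.003,0,0.292,0,0,0,-1],[0.003,0,0.297,0,0,0,-1],[0.003,0,0.297,0,0,0,-1]]]'

```text
time_s: 10.48
tool_pos: [0.5124, -0.2579, 0.1285]
tool_rot: [1.0, -0.001, 0.004, 0.0]
ft_force: [-0.7, -0.5, -1.9]
grip_width: 0.267
```

Emit:
send_rows --series '[[[0,0,0.003,0,0,0,-1],[0,0,0.005,0,0,0,-1],[0,0,0.006,0,0,0,-1],[0,0,0.006,0,0,0,-1],[0,0,0.006,0,0,0,-1]]]'

```text
time_s: 10.9
tool_pos: [0.5125, -0.2581, 0.1266]
tool_rot: [1.0, -0.001, 0.004, 0.0]
ft_force: [-0.1, -0.4, -1.7]
grip_width: 0.271
```

Emit:
send_rows --series '[[[0,0,0.003,0,0,0,-1],[0,0,0.003,0,0,0,-1],[0,0,0.003,0,0,0,-0.2],[0,0,0.003,0,0,0,0.2],[0,0,0.003,0,0,0,0.5],[0,0,0.003,0,0,0,0.6],[0,0,0.003,0,0,0,0.6],[0,0,0.003,0,0,0,0.6],[0,0,-0.05,0,0,0,0.6],[0,0,-0.12,0,0,0,0.6],[0,0,-0.2,0,0,0,0.6],[0,0,-0.28,0,0,0,0.6],[0,0,-0.36,0,0,0,0.6],[0,0,-0.36,0,0,0,0.6],[0,0,-0.36,0,0,0,0.6],[0,0,-0.36,0,0,0,0.6]]]'

```text
time_s: 12.23
tool_pos: [0.5113, -0.2579, 0.2698]
tool_rot: [1.0, -0.001, 0.004, 0.0]
ft_force: [-0.1, 0.3, 0.1]
grip_width: 0.799
```

Run:
```python
from h import *
f=grab('wrist'); t=grab('scene'); st=read_state(); print(st['time_s'],st['tool_pos'],st['ft_force'])
a=f['color'][30:300,0:450,::-1]; b=np.array(t['color'])[180:290,150:330,::-1]
cv2.imwrite('pics/w5.png',np.vstack([cv2.resize(a,(500,300),interpolation=2),cv2.resize(b,(500,299),interpolation=2)]))
```

```text
12.3333 [ 0.51092447 -0.25773872  0.26835784] [-0.24217627 -0.11029939  0.22581578]
```

View pics/w5.png

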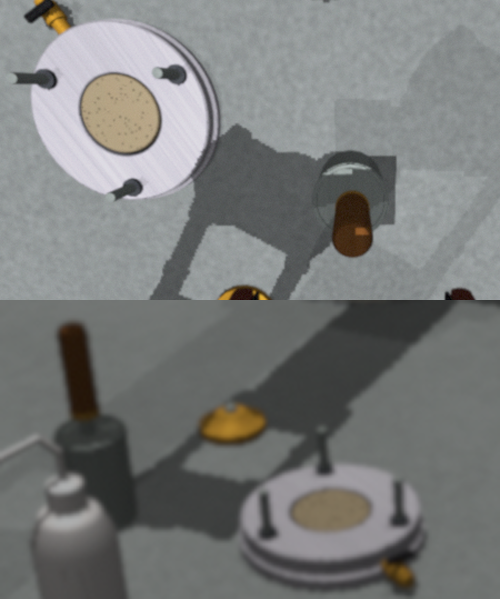

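The tamper stands upright in its cup and the gripper is clear (handle at (352,225) in the picture). The disc is flush and level at (120,113), and the bystanders in view have not moved.

```bash
python3 -c "
from h import *
print(ctrl.hand_in())"
```

```text
the job is handed in; nothing more can be done
None
```

The porous disc is home in its recess and the tamper is back in its cup. I handed the job in at about 12.3 s; no verdict is reported.

**What I did:** I pulled the tamper clear of its cup and nudged the disc about 8 mm into the recess with the side of the foot, where it dropped level. I then pressed at the centre until it stopped, stood the tamper back in the cup, released it and raised the gripper clear.

**Last checks:**
- **Pressing:** The gasket moved at about 7 N. The disc then stopped with the foot at about z = 29.9 mm (flush is 30 mm) and held while the force rose to about 16 N, the highest reading at the end of any move and well under the 60 N limit.
- **Pictures:** The last wrist and scene views show the disc level, with an even gap all round. The tamper is upright in its cup, the gripper is clear, and the base, loading cap and bottle look undisturbed. I did not look at the other bystanders again, though nothing came near them.
- **Disagreement:** The cameras differed by about 2–3 mm on the base's centre. I used a value between them, and the disc seated without trouble.
- **Not measured directly:** Flushness comes from the arm's height reading and the pictures.

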